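# Clamp-check a circuit module and tote it

### The job

Gently slide the circuit module along its nest until it rests against the steel stop, then swing the red-handled toggle clamp over centre onto it so that the clamp stays locked by itself, and keep your hands off it for at least a second. Then swing the clamp fully back open and lay the module flat, circuit side up, in the free part of the blue tote; do not drop it, and leave everything else on the bench, including the finished modules, where it is.

Things in the scene. Friction and masses are not known exactly. Their poses are not given: they have to be found in the camera images.
- nest: Check nest, fixed: aluminium plate 250 x 90 x 10 mm on the bench, origin at the centre of its underside. Its x axis runs from the module end (-x) to the clamp end (+x). The dark steel clamp bracket spans x 11 to 101 mm, y +-32 mm (its cheeks y +-24 mm, top at z 66 mm). Above the plate nothing stands behind x -88 mm.
- stop: Steel stop plate across the nest, 30 mm wide, 8 mm thick, top 12 mm above the ledge, fixed. Origin on the middle of the face that meets the module, at ledge height; axes as the nest (the module comes from -x). At home the module's front touches x = 0. Ramming harms it: keep the push on it under 30 N.
- module: Circuit module to be checked: steel box 64 (x) x 24 (y) x 16 (z) mm on a green board, green circuit and black chips on its top, gold contacts at its -x end, about 60 g. Origin at the centre of its underside, z up. It lies in the nest with its x axis along the nest's x, 5 to 11 mm short of the stop.
- module_front (a point): Middle of the lower edge of the module's +x end, the end that meets the stop.
- module_rear (a point): Centre of the module's -x end face, 8 mm above its underside, where it can be pushed towards the stop.
- clamp_handle (a joint): Handle angle (rad): 0 fully open (handle leans 0.90 from upright to nest +x, arm up), 1.55 locked on its end stop (leans 0.65 from upright to nest -x, arm level, pad on the module). Centre at 1.30: let go before that and the sprung pad throws it back; past it, it pulls itself to 1.55. With the module in, it resists from about 0.95 on, up to about 4 N at the grip.
- clamp_grip (a point): Middle of the red round grip of the handle, 20 mm diameter, reaching from 68 to 124 mm from the handle's hinge; this point is 105 mm from point clamp_hinge. It turns with the handle in the nest's x-z plane.
- clamp_hinge (a point): Hinge axis of the handle, along the nest's y; at nest x 80, z 59 mm.
- clamp_pad: Orange rounded pad, 13 mm diameter, on a sprung spindle at the end of the 80 mm clamp arm, which hinges about nest x 30, z 44 mm and moves with the handle. Locked, the pad bears on the module at nest x -50 mm with about 9 N and the arm's top is at nest z 71 mm. The origin is the arm's hinge, not the pad's tip.
- tote: Blue open tote, fixed: outside 210 (x) x 150 (y) x 45 (z) mm, wall and floor 5 mm. Origin at the centre of its underside. The half with x below 0 is free, the half with x above 15 mm holds two finished modules.
- done1: Finished module like the first, lying in the tote across it (along the tote's y) about 40 mm to the +x side of the tote's centre. Leave it.
- done2: Finished module, likewise, about 78 mm to the +x side. Leave it.
- solvent: White solvent bottle, 48 mm diameter, 110 mm tall, origin under its centre. Leave it.
- swabs: Clear jar with steel lid, 56 mm diameter, 60 mm tall. Leave it.
- brush: Cleaning brush lying on the bench on the robot's side. Leave it.
- driver: Screwdriver lying on the bench on the robot's side. Leave it.
- tape: Yellow tape roll lying flat, 90 mm diameter, 18 mm high. Leave it.
- ledge (a point): Top of the black ledge that carries the module, at nest x -55, y 0, z 24 mm (where the module's origin is at home). Ledge 21 mm wide, nest x -88 to -20 mm. Four brass guide posts 8 x 6 mm, tops at z 29 mm, centred at nest x -84 and -40, y +-16.25 mm, leave the module 1.25 mm play a side; between them (x -80 to -44 mm) fingers fit down beside it.
There are look-alikes about, which are no part of the job. Leave any brown or orange look-alike of the module alone.

How it is judged:
By the outcome, as a careful person would: the job done as asked, in the order asked, and still so for the second after the job is handed in, with the robot touching nothing.
It also fails if it takes over 72 s, if anything falls off the work surface, if the arm or the gripper's body presses on something with over 40 N, if the wrist force passes 120 N, or if a joint passes its speed limit or range.

### The arm

A 6-joint arm with a two-finger parallel gripper is mounted at the origin on the work surface. World frame = base frame: x ahead of the robot, y to its left, z up, the work surface at z = 0. Lengths are in mm, angles in rad, forces in N, time in s.
With the tool pointing down it reaches from about 275 to 1000 mm from the base axis. Payload 8.4 kg.
Tool frame: the origin (TCP) lies midway between the tips of the shut fingers; the grasp point (between the pads) lies 19 mm behind it; z points along the fingers, y is the line along which they close (so a half turn about z gives the same grasp; the last joint's range is limited). The gripper opens to 85 mm and grips with 20 to 120 N. Pads are 22 mm wide; open, the fingers measure 114 mm over their backs; the gripper's body (76 mm by 85 mm) begins 54 mm behind the grasp point. The pads swing forward as they close: fully open they stand 13 mm farther back than shut.
Start: joints at [1.216, 0.353, 1.633, -0, 1.155, -0.002], TCP at [215.953, 586.509, 231.281] pointing down, gripper open.
Joint ranges: [-2.63, 2.63], [-0.92, 2.1], [0.06, 2.66], [-1.3, 4.44], [0, 2.69], [-3.02, 3.02]. Speed limits (rad/s): [2.22, 2.22, 2.79, 3.14, 3.14, 3.14].

### API

Orientations are given as [roll, pitch, yaw] about the fixed x, y, z axes, in that order (R = Rz(yaw) Ry(pitch) Rx(roll)).
In Python, from rig import r, cams gives the robot as it stands. The module is installed in compiled form; this text tells all that it offers.
- The arm moves only by the tool send_rows, never from a script. Its argument "targets" is one flat list of numbers, 7 for each row, row after row: the shift along the tool's x, y, z in m, then the turn, a rotation vector about the tool's x, y, z in rad, then the opening, from -1 (shut) to 1 (fully open). In form: [tx, ty, tz, wx, wy, wz, fingers, tx, ty, tz, wx, wy, wz, fingers, ...]. A call has 1 to 12 rows; each row is the pose to reach, as a shift and turn from the pose commanded when the call began, along the tool's axes at that moment; what a row does not reach only later rows make up. A row lasts 1/12 s, in which the tool goes at most 41.7 mm and 7.16 degrees, less where a joint would pass 70% of its speed; a pose out of reach is approached as far as the arm can. A call with a gripper value outside its range is refused whole. The fingers move at their own pace and stop on an object; "grip_force" is the grip in N (left out, the last holds). Time passes only in rows, so rows that repeat a pose let the fingers close. It gives the time, the measured TCP pose, the force, the opening and the grip force at its end, in the units of the state.
- r.sense(): the state, without advancing time (a new reading comes with each control period).
- cams.grab_frame(name): name is "scene" or "side" or "wrist"; returns a dict with "color" (420x560x3 uint8, blue, green, red), "fx", "fy", "cx", "cy" (pixels), "k1" (the pictures are not rectified: a ray, as slopes to the right and down, at radius r is drawn at 1 + k1 r^2 times it, then the intrinsics apply), "xyz" and "attitude" of the camera in the world. Camera axes: x right, y down, z forward; pixel columns grow to the right and rows downward; lengths in mm; the calibration is good to about 2 mm. A picture is of the moment at which its call begins. There is no depth.
- r.sign_off(): hands the job in; it is judged then, once.
The state is a dict: "clock": time; "qpos": joint angles; "qvel": joint speeds; "joint_efforts": joint torques, N m; "eef_pos": TCP position; "tcp_rot": TCP orientation; "contact_force": force on the tool from outside, world axes, zero at the start; "wrist_torque": the same for the moment, N m; "opening": opening from 0.0 (shut) to 1.0 (fully open); "grasp_force": force on a finger pad.
Only numpy, scipy, OpenCV 4.12 (cv2) and the standard library are available. Lean on these libraries where they do the work, as an engineer would, in place of code of your own. Each camera call takes 0.05 s, during which the arm holds its last target. There are 200 camera calls.

## Working session

There is one attempt and no reset: what is moved stays moved. The work goes in short steps, Python scripts to look and compute and a tool call to move; the robot and the scene stay as the last step left them, time stands still between calls to the robot, and variables do not carry over. Pictures are saved under pics/ and viewed, at most 10 in all, crops included, and the job is handed in when it is done.

Besides the shell and the picture viewer there is one more tool, called after "Call:" in YAML: its name, and indented under it one key for each argument. send_rows: Moves the arm, as the interface text tells. Its arguments: {"type":"object","properties":{"targets":{"type":"array"},"grip_force":{"type":"number"}},"required":["targets"]}

```bash
mkdir -p pics
cat > h.py <<'E'
import numpy as np, cv2
from scipy.spatial.transform import Rotation as R
from rig import r, cams
def rot(a): return R.from_euler('xyz',a)
E
python3 - <<'E'
from h import *
s=r.sense(); print({k:np.round(v,3) for k,v in s.items()})
import pickle
for n in ("scene","side","wrist"):
    f=cams.grab_frame(n); cv2.imwrite(f"pics/{n}0.png",f["color"]); pickle.dump(f,open(f"{n}0.pkl","wb"))
    print(n,{k:v for k,v in f.items() if k!="color"})
E
```

```text
{'clock': np.float64(0.0), 'qpos': array([ 1.216,  0.354,  1.634,  0.   ,  1.155, -0.002]), 'qvel': array([-0.001,  0.   ,  0.003, -0.   , -0.001,  0.001]), 'joint_efforts': array([ 2.0000e-03, -6.0525e+01, -3.4207e+01,  0.0000e+00,  9.0000e-03,
        0.0000e+00]), 'eef_pos': array([215.775, 586.072, 230.57 ]), 'tcp_rot': array([-3.14 , -0.   ,  2.789]), 'contact_force': array([ 0.086, -0.17 ,  1.018]), 'wrist_torque': array([ 0.013, -0.052,  0.004]), 'grasp_force': np.float64(0.0), 'opening': np.float64(1.001)}
scene {'fx': 434.8150993487203, 'fy': 434.8150993487203, 'cx': 278.63438100852176, 'cy': 209.5948490990894, 'k1': -0.0016582513563535221, 'xyz': array([1240.83717654, -253.36176078,  958.61108452]), 'attitude': array([-2.40290848,  0.00679227,  1.22413796])}
side {'fx': 418.50628145292455, 'fy': 418.50628145292455, 'cx': 279.1005681370034, 'cy': 213.1172019419197, 'k1': -0.058006963172454754, 'xyz': array([427.91872898, 717.4281933 , 954.23911785]), 'attitude': array([-2.45054057, -0.0036263 , -3.02176579])}
wrist {'fx': 299.29231599206577, 'fy': 299.29231599206577, 'cx': 288.2208608303505, 'cy': 208.18385932958364, 'k1': 0.011204495707315113, 'xyz': array([154.20719356, 609.51194988, 372.79367694]), 'attitude': array([2.87924374e+00, 9.18654018e-04, 1.21844304e+00])}
```

View pics/scene0.png

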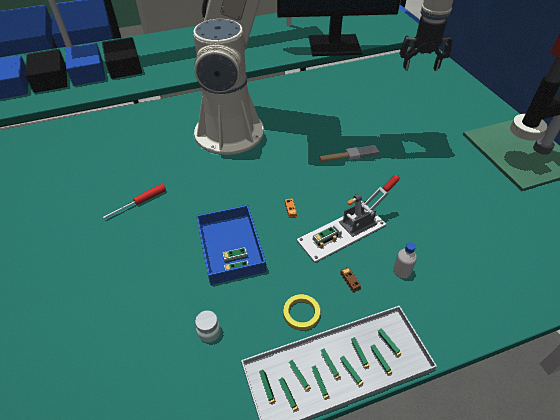

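View pics/side0.png

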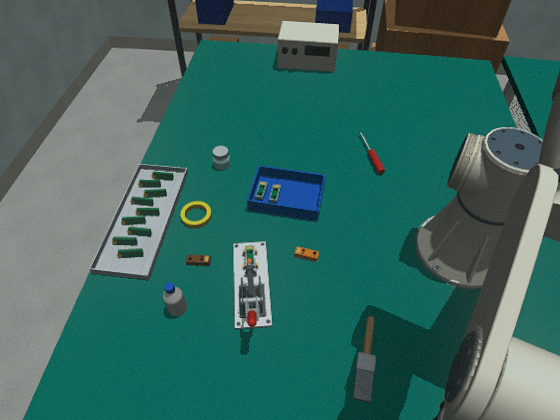

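Scene picture: the module (green, in the nest) is at about (325,237), with the nest plate from (310,250) to (375,215), the red handle at (390,187) and the tote at (231,243). The look-alikes are orange at (290,207) and brown at (350,279), plus the green strips in the tray at the bottom. The one meant is the green one in the nest. I'll enlarge it to confirm.

Run:
```python
import cv2,numpy as np
a=cv2.imread("pics/scene0.png");b=cv2.imread("pics/side0.png")
def up(i,x0,y0,x1,y1,k):
    c=cv2.resize(i[y0:y1,x0:x1],None,fx=k,fy=k,interpolation=cv2.INTER_CUBIC)
    for x in range(x0,x1,10): 
        cv2.line(c,((x-x0)*k,0),((x-x0)*k,6 if x%50 else 14),(255,255,255),1)
    for y in range(y0,y1,10):
        cv2.line(c,(0,(y-y0)*k),(6 if y%50 else 14,(y-y0)*k),(255,255,255),1)
    return c
def comp(p,q,n):
    h=max(p.shape[0],q.shape[0]); o=np.zeros((h,p.shape[1]+q.shape[1]+4,3),np.uint8)
    o[:p.shape[0],:p.shape[1]]=p;o[:q.shape[0],p.shape[1]+4:]=q;print(o.shape);cv2.imwrite(n,o)
comp(up(a,290,170,410,265,4),up(b,225,232,285,347,5),"pics/nest.png")
comp(up(a,190,200,270,290,5),up(b,240,160,335,225,4),"pics/tote.png")
```

```text
(575, 784, 3)
(450, 784, 3)
```

View pics/nest.png

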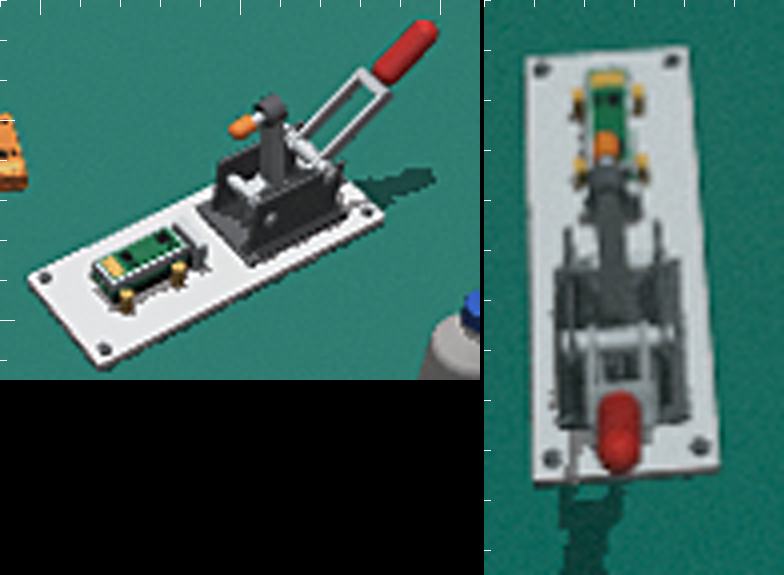

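View pics/tote.png

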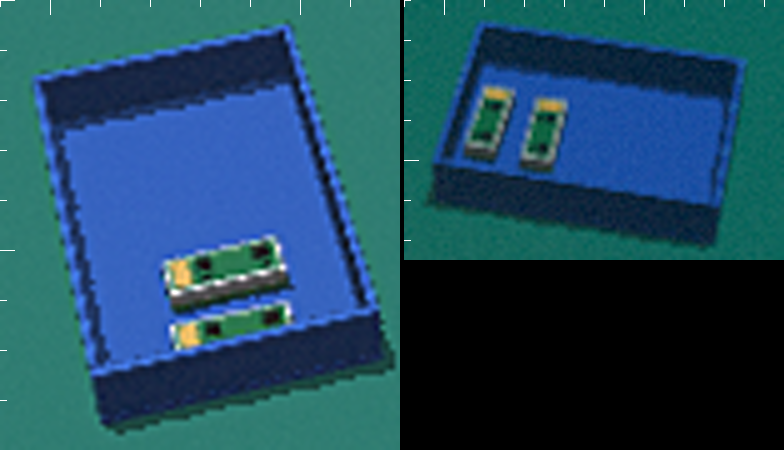

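The enlarged crop confirms the target: the green module with gold contacts, lying in the nest at scene (325,236). The clamp is open with its grip tip at scene (397,177). The tote's free half is its upper part in the scene view. Next I fit the poses.

```bash
cat >> h.py <<'E'
def proj(f,P):
    q=rot(f["attitude"]).inv().apply(np.atleast_2d(P)-f["xyz"]); s=q[:,:2]/q[:,2:]
    s=s*(1+f["k1"]*(s**2).sum(1,keepdims=True))
    return s*[f["fx"],f["fy"]]+[f["cx"],f["cy"]]
def place(p,L):  # p=x,y,yaw -> world
    return R.from_euler('z',p[2]).apply(np.atleast_2d(L))+[p[0],p[1],0]
def fit(obs,p0):  # obs list of (frame, local pts, px)
    from scipy.optimize import least_squares
    fun=lambda p:np.concatenate([(proj(f,place(p,L))-u).ravel() for f,L,u in obs])
    s=least_squares(fun,p0,x_scale=[100,100,1]); return s.x,s.fun.round(1)
E
python3 - <<'E'
from h import *; import pickle
S=pickle.load(open("scene0.pkl","rb"));D=pickle.load(open("side0.pkl","rb"))
def px(l,x0,y0,k): return (np.array(l,float)+.5)/k-.5+[x0,y0]
def gnd(f,u,z):
    from scipy.optimize import fsolve
    return fsolve(lambda p:(proj(f,[p[0],p[1],z])-u)[0],[600,200])
n=np.array([[-125,45,10],[-125,-45,10],[125,-45,10],[125,45,10]],float)
print(gnd(S,[325,237],40),gnd(D,[250,258],40))
A=px([[28,279],[100,366],[385,214]],290,170,4)
B=px([[42,58],[203,47],[234,468],[49,480]],225,232,5)
for u in A: print('S',gnd(S,u,10))
for u in B: print('D',gnd(D,u,10))
a=px([[36,78],[289,26],[381,312],[95,374]],190,200,5)
b=px([[78,24],[340,60],[315,206],[30,160]],240,160,4)
for u in a: print('S',gnd(S,u,45))
for u in b: print('D',gnd(D,u,45))
E
```

```text
[589.2879611  108.47894065] [572.12979792 126.23434259]
S [548.58522087  42.97417317]
S [633.71169647  60.96362102]
S [581.5434421  304.46472892]
D [631.48208218  64.41205896]
D [544.16442492  46.06382008]
D [494.44131306 291.22363908]
D [581.64017296 308.26232413]
S [ 396.68151197 -199.85840237]
S [407.66730819 -54.38481511]
S [615.5963392 -69.0499638]
S [ 602.11687922 -215.81627738]
D [ 599.21605827 -212.52567694]
D [ 394.67035887 -198.28663019]
D [404.98091054 -50.52174169]
D [612.53787715 -68.62431835]
```

Run:
```python
from h import *; import pickle
S=pickle.load(open("scene0.pkl","rb"));D=pickle.load(open("side0.pkl","rb"))
def px(l,x0,y0,k): return (np.array(l,float)+.5)/k-.5+[x0,y0]
n=np.array([[-125,45,10],[-125,-45,10],[125,-45,10],[125,45,10]],float)
A=px([[28,279],[100,366],[385,214]],290,170,4)
B=px([[42,58],[203,47],[234,468],[49,480]],225,232,5)
N,e=fit([(S,n[[0,1,2]],A),(D,n[[1,0,3,2]],B)],[560,180,1.78]); print("nest",N,e)
t=np.array([[-105,-75,45],[-105,75,45],[105,75,45],[105,-75,45]],float)
a=px([[36,78],[289,26],[381,312],[95,374]],190,200,5)
b=px([[78,24],[340,60],[315,206],[30,160]],240,160,4)
T,e=fit([(S,t,a),(D,t[[3,0,1,2]],b)],[500,-130,-.07]); print("tote",T,e)
# predicted points
g=lambda q,d:[80+d*np.sin(.9-q),0,59+d*np.cos(.9-q)]
L=np.array([[-55-32-8,0,40],[-23-8,0,40],g(0,124),g(0,68),[-84,16.25,29],[-84,-16.25,29],[-40,-16.25,29]])
print("crop S",((proj(S,place(N,L))-[290,170]+.5)*4-.5).round().tolist())
print("crop D",((proj(D,place(N,L))-[225,232]+.5)*5-.5+[484,0]).round().tolist())
pickle.dump((N,T),open("poses.pkl","wb"))
W=place(N,[[-55,0,24],g(0,105),g(1.55,105),[80,0,59]]);print(W.round(1))
```

```text
nest [563.4383689  176.00596503   1.77578615] [ 0.  -1.1  0.5 -0.4  1.  -0.2 -0.4 -0.5 -0.2 -0.5  0.3 -0.7 -0.1 -0.3]
tote [ 5.03865711e+02 -1.34051663e+02 -7.80893894e-02] [-0.5 -0.8  0.8 -0.9  0.4 -0.5 -0.4  0.3 -0.9 -1.1  0.5 -0.5 -0.  -0.2
 -0.7  0.2]
crop S [[103.0, 273.0], [180.0, 234.0], [436.0, 21.0], [378.0, 81.0], [102.0, 260.0], [129.0, 292.0], [182.0, 265.0]]
crop D [[605.0, 63.0], [609.0, 164.0], [618.0, 459.0], [618.0, 401.0], [637.0, 89.0], [576.0, 93.0], [579.0, 163.0]]
[[574.6 122.2  24. ]
 [530.4 334.9 124.3]
 [560.1 192.1 142.6]
 [547.2 254.3  59. ]]
```

```bash
cat >> h.py <<'E'
import pickle
try: N,T=pickle.load(open("poses.pkl","rb"))
except Exception: pass
def delta(P,yaw,pitch=0):
    "shift (m) and turn for TCP to world P, tool down with given yaw, leaned by pitch about tool y"
    s=r.sense(); Q=rot(s["tcp_rot"]); G=R.from_euler('xyz',[np.pi,0,yaw])*R.from_euler('y',pitch)
    return (Q.inv().apply(np.array(P)-s["eef_pos"])/1000).round(4).tolist(),(Q.inv()*G).as_rotvec().round(3).tolist()
def nd(x,y,z,pitch=0): return delta(place(N,[x,y,z])[0],N[2],pitch)
def nest_tcp():
    s=r.sense(); return R.from_euler('z',-N[2]).apply(s["eef_pos"]-[N[0],N[1],0]).round(1)
E
python3 -c "
from h import *
print(nd(-120,0,200),place(N,[-120,0,200]))"
```

```text
([-0.5314, -0.3666, 0.0311], [-0.001, 0.001, 1.013]) [[587.86523189  58.51839818 200.        ]]
```

Call:
send_rows:
  targets: [-0.5314, -0.3666, 0.031, 0, 0, 1.013, -1, -0.5314, -0.3666, 0.031, 0, 0, 1.013, -1, -0.5314, -0.3666, 0.031, 0, 0, 1.013, -1, -0.5314, -0.3666, 0.031, 0, 0, 1.013, -1, -0.5314, -0.3666, 0.031, 0, 0, 1.013, -1, -0.5314, -0.3666, 0.031, 0, 0, 1.013, -1, -0.5314, -0.3666, 0.031, 0, 0, 1.013, -1, -0.5314, -0.3666, 0.031, 0, 0, 1.013, -1, -0.5314, -0.3666, 0.031, 0, 0, 1.013, -1, -0.5314, -0.3666, 0.031, 0, 0, 1.013, -1, -0.5314, -0.3666, 0.031, 0, 0, 1.013, -1, -0.5314, -0.3666, 0.031, 0, 0, 1.013, -1]

```text
clock: 1.15
eef_pos: [504.5, 176.4, 207.2]
tcp_rot: [3.142, -0.0, 1.776]
contact_force: [0.8, 0.3, 0.7]
opening: -0.001
grasp_force: 0.0
```

```bash
python3 -c "
from h import *
print(nest_tcp(),nd(-120,0,150),r.sense()['tcp_rot'])"
```

```text
[ 12.4  57.6 207.2] ([-0.1324, 0.0576, 0.0572], [0.0, -0.0, -0.0]) [ 3.14150085e+00 -4.06498961e-05  1.77577067e+00]
```

Call:
send_rows:
  targets: [-0.132, 0.0576, 0.057, 0, 0, 0, -1, -0.132, 0.0576, 0.057, 0, 0, 0, -1, -0.132, 0.0576, 0.057, 0, 0, 0, -1, -0.132, 0.0576, 0.057, 0, 0, 0, -1, -0.132, 0.0576, 0.057, 0, 0, 0, -1, -0.132, 0.0576, 0.057, 0, 0, 0, -1]

```text
clock: 1.65
eef_pos: [586.9, 59.4, 149.1]
tcp_rot: [-3.14, -0.0, 1.773]
contact_force: [0.0, -0.1, -0.0]
opening: 0.001
grasp_force: 0.0
```

Run:
```python
from h import *
print(nest_tcp(),r.sense()["contact_force"]); f=cams.grab_frame("wrist"); pickle.dump(f,open("w1.pkl","wb"))
print(nest_tcp(),f["xyz"],f["attitude"])
c=f["color"].copy()
print(proj(f,place(N,[[-125,45,10],[-125,-45,10],[-84,16.25,29],[-84,-16.25,29],[-40,16.25,29],[-40,-16.25,29],[-95,0,40]])).round())
cv2.imwrite("pics/w1.png",c)
```

```text
[-119.     0.8  149.1] [ 0.03854557 -0.06447266 -0.02691778]
[-117.9    0.8  149.8] [573.57194567 123.97266455 291.30093969] [2.88045199e+00 7.52027892e-04 2.02729950e-01]
[[243. 205.]
 [336. 205.]
 [271. 165.]
 [308. 165.]
 [270. 112.]
 [309. 112.]
 [289. 179.]]
```

View pics/w1.png

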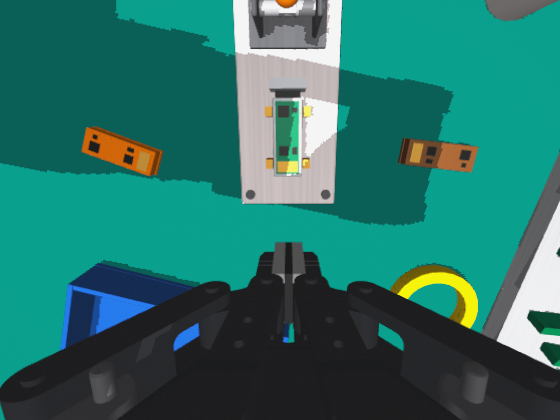

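The wrist view shows the module at (288,135) with its posts at (269,111) and (270,163), within about 1 px of prediction, so the fit is good. I descend behind the module.

```bash
python3 -c "
from h import *
print(nd(-117,0,31),nd(-98,0,31))"
```

```text
([0.0008, 0.001, 0.1188], [-0.001, -0.0, -0.001]) ([0.0198, 0.0009, 0.1188], [-0.001, -0.0, -0.001])
```

Call:
send_rows:
  targets: [0.001, 0.001, 0.04, 0, 0, 0, -1, 0.001, 0.001, 0.08, 0, 0, 0, -1, 0.001, 0.001, 0.105, 0, 0, 0, -1, 0.001, 0.001, 0.118, 0, 0, 0, -1, 0.001, 0.001, 0.118, 0, 0, 0, -1, 0.001, 0.001, 0.118, 0, 0, 0, -1, 0.003, 0.001, 0.118, 0, 0, 0, -1, 0.005, 0.001, 0.118, 0, 0, 0, -1]

```text
clock: 2.37
eef_pos: [588.4, 66.4, 34.4]
tcp_rot: [3.138, 0.0, 1.776]
contact_force: [0.8, -0.1, 0.1]
opening: -0.001
grasp_force: 0.0
```

```bash
python3 -c "
from h import *
print(nest_tcp(),r.sense()['contact_force'])"
```

```text
[-112.4   -2.1   34.4] [ 0.77449827 -0.05725153  0.13290052]
```

Call:
send_rows:
  targets: [0.0, -0.001, 0.002, 0, 0, 0, -1, 0.001, -0.001, 0.002, 0, 0, 0, -1, 0.002, -0.001, 0.002, 0, 0, 0, -1, 0.003, -0.001, 0.002, 0, 0, 0, -1, 0.004, -0.001, 0.002, 0, 0, 0, -1, 0.005, -0.001, 0.002, 0, 0, 0, -1, 0.006, -0.001, 0.002, 0, 0, 0, -1, 0.007, -0.001, 0.002, 0, 0, 0, -1, 0.008, -0.001, 0.002, 0, 0, 0, -1]

```text
clock: 3.12
eef_pos: [584.3, 73.7, 30.3]
tcp_rot: [-3.142, -0.0, 1.776]
contact_force: [-1.1, -0.8, 0.3]
opening: 0.003
grasp_force: 0.1
```

```bash
python3 -c "
from h import *
print(nest_tcp(),r.sense()['contact_force'])"
```

```text
[-104.5    0.4   30.3] [-1.08824792 -0.75973987  0.30452534]
```

Call:
send_rows:
  targets: [0.001, 0, 0, 0, 0, 0, -1, 0.0015, 0, 0, 0, 0, 0, -1, 0.002, 0, 0, 0, 0, 0, -1, 0.0025, 0, 0, 0, 0, 0, -1, 0.003, 0, 0, 0, 0, 0, -1, 0.0035, 0, 0, 0, 0, 0, -1, 0.004, 0, 0, 0, 0, 0, -1, 0.0045, 0, 0, 0, 0, 0, -1]

```text
clock: 3.78
eef_pos: [583.4, 78.0, 30.3]
tcp_rot: [3.142, 0.0, 1.776]
contact_force: [0.6, 0.6, -0.8]
opening: -0.003
grasp_force: 0.1
```

Call:
send_rows:
  targets: [0.0005, 0, 0, 0, 0, 0, -1, 0.001, 0, 0, 0, 0, 0, -1, 0.001, 0, 0, 0, 0, 0, -1]

```text
clock: 4.03
eef_pos: [583.2, 79.0, 30.3]
tcp_rot: [3.142, -0.0, 1.776]
contact_force: [1.0, -0.1, -0.7]
opening: 0.0
grasp_force: 0.0
```

```bash
python3 -c "
from h import *
print(nest_tcp(),r.sense()['contact_force'])
f=cams.grab_frame('wrist');pickle.dump(f,open('w2.pkl','wb'));cv2.imwrite('pics/w2.png',f['color'])
f=cams.grab_frame('scene');pickle.dump(f,open('s2.pkl','wb'))
c=cv2.resize(f['color'][215:265,295:355],None,fx=8,fy=8,interpolation=cv2.INTER_CUBIC)
o=np.zeros((420,800,3),np.uint8);o[:400,:480]=c;
w=cv2.imread('pics/w2.png')[0:210,208:368];o[:420,480:]=cv2.resize(w,None,fx=2,fy=2);cv2.imwrite('pics/c2.png',o)
"
```

```text
[-99.    0.4  30.3] [ 0.95995427 -0.12299772 -0.69524289]
```

View pics/c2.png

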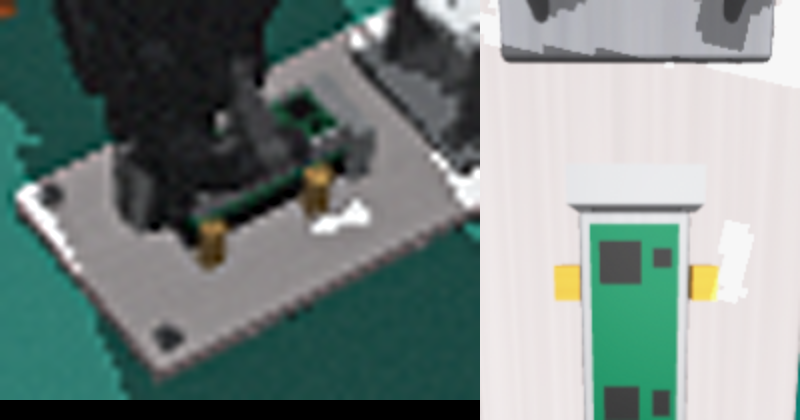

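In the wrist crop at right, the module's front edge at (635,211) almost meets the stop at (635,206). I keep pushing gently until the force shows.

Call:
send_rows:
  targets: [0.0005, 0, 0, 0, 0, 0, -1, 0.001, 0, 0, 0, 0, 0, -1, 0.001, 0, 0, 0, 0, 0, -1]

```text
clock: 4.38
eef_pos: [583.1, 80.0, 30.3]
tcp_rot: [3.141, -0.0, 1.776]
contact_force: [-0.0, 0.1, -0.2]
opening: 0.002
grasp_force: 0.0
```

Call:
send_rows:
  targets: [0.0005, 0, 0, 0, 0, 0, -1, 0.001, 0, 0, 0, 0, 0, -1, 0.001, 0, 0, 0, 0, 0, -1]

```text
clock: 4.63
eef_pos: [583.0, 80.3, 30.3]
tcp_rot: [3.142, 0.001, 1.776]
contact_force: [-0.1, -4.8, -0.6]
opening: -0.002
grasp_force: 2.4
```

```bash
python3 -c "
from h import *
print(nest_tcp(),r.sense()['contact_force'])"
```

```text
[-97.7   0.4  30.3] [-0.13401879 -4.83528895 -0.59545399]
```

Contact with the stop at 4.8 N, so the module is home. I back off and go over to the far side of the handle.

Call:
send_rows:
  targets: [-0.005, 0, 0, 0, 0, 0, -1, -0.012, 0, 0, 0, 0, 0, -1, -0.012, 0, -0.04, 0, 0, 0, -1, -0.012, 0, -0.08, 0, 0, 0, -1, -0.012, 0, -0.12, 0, 0, 0, -1, -0.012, 0, -0.16, 0, 0, 0, -1, -0.012, 0, -0.2, 0, 0, 0, -1, 0.02, 0, -0.2, 0, 0, 0, -1, 0.06, 0, -0.2, 0, 0, 0, -1, 0.1, 0, -0.2, 0, 0, 0, -1, 0.14, 0, -0.2, 0, 0, 0, -1, 0.18, 0, -0.2, 0, 0, 0, -1]

```text
clock: 5.63
eef_pos: [545.8, 258.3, 230.6]
tcp_rot: [3.141, -0.0, 1.775]
contact_force: [0.9, 0.8, -0.4]
opening: -0.001
grasp_force: 0.0
```

Call:
send_rows:
  targets: [0.04, 0, 0, 0, 0, 0, -1, 0.08, 0, 0, 0, 0, 0, -1, 0.12, 0, 0, 0, 0, 0, -1, 0.135, 0, 0, 0, 0, 0, -1, 0.135, 0, 0.04, 0, 0, 0, -1, 0.135, 0, 0.08, 0, 0, 0, -1, 0.135, 0, 0.11, 0, 0, 0, -1, 0.135, 0, 0.118, 0, 0, 0, -1, 0.135, 0, 0.118, 0, 0, 0, -1]

```text
clock: 6.38
eef_pos: [517.5, 387.6, 109.8]
tcp_rot: [-3.137, 0.002, 1.775]
contact_force: [0.0, 0.7, 0.8]
opening: -0.0
grasp_force: 0.0
```

```bash
python3 -c "
from h import *
print(nest_tcp(),r.sense()['contact_force'],nd(215,0,112))"
```

```text
[216.6   1.9 109.8] [0.03052181 0.71314954 0.84446323] ([-0.0016, 0.0019, -0.0022], [-0.005, 0.002, -0.0])
```

Call:
send_rows:
  targets: [-0.007, 0.001, -0.002, 0, 0, 0, -1, -0.014, 0.001, -0.004, 0, 0, 0, -1, -0.021, 0.001, -0.006, 0, 0, 0, -1, -0.028, 0.001, -0.008, 0, 0, 0, -1, -0.035, 0.001, -0.01, 0, 0, 0, -1, -0.042, 0.001, -0.013, 0, 0, 0, -1, -0.049, 0.001, -0.016, 0, 0, 0, -1, -0.056, 0.001, -0.019, 0, 0, 0, -1, -0.063, 0.001, -0.022, 0, 0, 0, -1, -0.07, 0.001, -0.025, 0, 0, 0, -1, -0.077, 0.001, -0.028, 0, 0, 0, -1, -0.084, 0.001, -0.03, 0, 0, 0, -1]

```text
clock: 7.38
eef_pos: [537.0, 306.2, 142.5]
tcp_rot: [-3.141, 0.0, 1.775]
contact_force: [0.2, -0.9, 0.3]
opening: 0.002
grasp_force: 0.0
```

```bash
python3 -c "
from h import *
print(nest_tcp(),r.sense()['contact_force'])
f=cams.grab_frame('side');c=cv2.resize(f['color'][180:345,200:310],None,fx=3,fy=3);g=cams.grab_frame('scene');d=cv2.resize(g['color'][130:270,290:420],None,fx=3,fy=3)
o=np.zeros((495,720,3),np.uint8);o[:,:330]=c;o[:420,330:]=d;cv2.imwrite('pics/c3.png',o)"
```

```text
[132.8  -0.6 142.5] [ 0.19339009 -0.88533852  0.31732551]
```

View pics/c3.png

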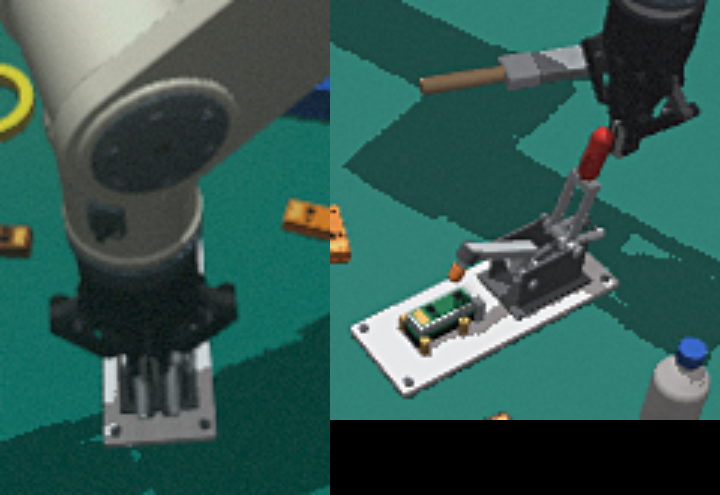

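The scene crop shows the handle (grip at (597,152)) pushed nearly upright by the fingers, with the arm coming down (pad at (457,270)) and the module in its nest. I keep pushing.

Call:
send_rows:
  targets: [-0.007, 0, 0, 0, 0, 0, -1, -0.014, 0, 0, 0, 0, 0, -1, -0.021, 0, 0, 0, 0, 0, -1, -0.028, 0, 0, 0, 0, 0, -1, -0.034, 0, 0, 0, 0, 0, -1, -0.04, 0, 0, 0, 0, 0, -1, -0.046, 0, 0, 0, 0, 0, -1, -0.051, 0, 0, 0, 0, 0, -1, -0.056, 0, 0, 0, 0, 0, -1]

```text
clock: 8.23
eef_pos: [548.2, 252.3, 142.2]
tcp_rot: [3.142, -0.001, 1.776]
contact_force: [-0.8, 3.1, -0.4]
opening: 0.003
grasp_force: 1.2
```

Call:
send_rows:
  targets: [-0.005, 0, 0, 0, 0, 0, -1, -0.01, 0, 0, 0, 0, 0, -1, -0.014, 0, 0, 0, 0, 0, -1, -0.018, 0, 0, 0, 0, 0, -1, -0.022, 0, 0, 0, 0, 0, -1, -0.025, 0, 0, 0, 0, 0, -1]

```text
clock: 8.73
eef_pos: [553.4, 227.3, 142.3]
tcp_rot: [-3.142, 0.0, 1.776]
contact_force: [0.0, 0.7, 0.9]
opening: -0.001
grasp_force: 0.0
```

```bash
python3 -c "
from h import *
print(nest_tcp(),r.sense()['contact_force'])"
```

```text
[ 52.2  -0.6 142.3] [0.03825096 0.66977996 0.90494107]
```

Call:
send_rows:
  targets: [0.03, 0, 0, 0, 0, 0, -1, 0.06, 0, 0, 0, 0, 0, -1, 0.06, 0, -0.04, 0, 0, 0, -1, 0.06, 0, -0.08, 0, 0, 0, -1, 0.02, 0, -0.1, 0, 0, 0, -1, -0.02, 0, -0.1, 0, 0, 0, -1, -0.06, 0, -0.1, 0, 0, 0, -1, -0.1, 0, -0.1, 0, 0, 0, -1, -0.14, 0, -0.1, 0, 0, 0, -1, -0.17, 0, -0.1, 0, 0, 0, -1, -0.17, 0, -0.1, 0, 0, 0, -1, -0.17, 0, -0.1, 0, 0, 0, -1]

```text
clock: 9.73
eef_pos: [588.0, 59.7, 242.3]
tcp_rot: [-3.141, 0.0, 1.773]
contact_force: [0.2, 0.9, 0.1]
opening: 0.001
grasp_force: 0.0
```

```bash
python3 -c "
from h import *
print(nest_tcp())
f=cams.grab_frame('side');c=cv2.resize(f['color'][200:350,210:300],None,fx=3,fy=3);g=cams.grab_frame('scene');d=cv2.resize(g['color'][130:270,290:420],None,fx=3,fy=3)
o=np.zeros((450,660,3),np.uint8);o[:,:270]=c;o[:420,270:]=d;cv2.imwrite('pics/c4.png',o)
for q in (1.3,1.55):
  p=.9-q; print(((proj(g,place(N,[80+124*np.sin(p),0,59+124*np.cos(p)]))-[290,130])*3+[270,0]).round())"
```

```text
[-118.9   -0.4  242.3]
[[476. 165.]]
[[449. 189.]]
```

View pics/c4.png

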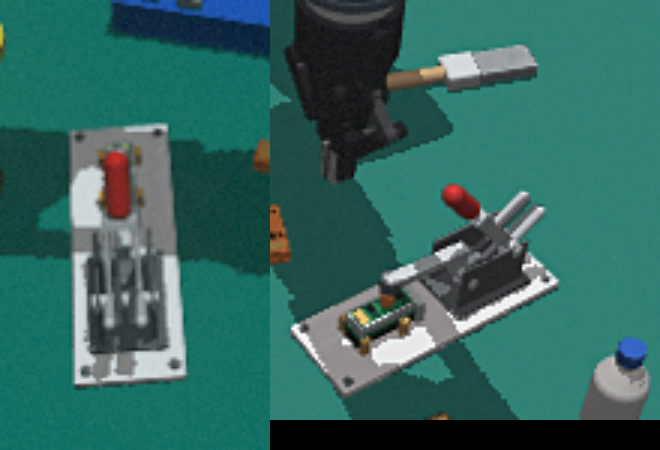

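The clamp is locked: the tip at (449,189) matches the predicted 1.55 rad, and the pad is on the module at (385,297). I hold a little longer, then go to the near side of the handle.

Call:
send_rows:
  targets: [0, 0, 0, 0, 0, 0, -1, 0, 0, 0, 0, 0, 0, -1, 0, 0, 0, 0, 0, 0, -1, 0, 0, 0, 0, 0, 0, -1, 0, 0, 0, 0, 0, 0, -1, 0.04, 0, 0.03, 0, 0, 0, -1, 0.07, 0, 0.065, 0, 0, 0, -1, 0.07, 0, 0.1, 0, 0, 0, -1, 0.07, 0, 0.113, 0, 0, 0, -1, 0.07, 0, 0.113, 0, 0, 0, -1, 0.07, 0, 0.113, 0, 0, 0, -1]

```text
clock: 10.75
eef_pos: [573.3, 130.2, 128.9]
tcp_rot: [-3.14, 0.0, 1.776]
contact_force: [0.8, 0.2, 0.3]
opening: -0.004
grasp_force: 0.0
```

```bash
python3 -c "
from h import *
print(nest_tcp(),r.sense()['contact_force'])"
```

```text
[-46.9  -0.3 128.9] [0.82146659 0.15934362 0.2727716 ]
```

Call:
send_rows:
  targets: [0.008, 0, 0, 0, 0, 0, -1, 0.016, 0, 0, 0, 0, 0, -1, 0.023, 0, 0, 0, 0, 0, -1, 0.03, 0, 0, 0, 0, 0, -1, 0.036, 0, 0, 0, 0, 0, -1, 0.042, 0, -0.002, 0, 0, 0, -1, 0.048, 0, -0.004, 0, 0, 0, -1, 0.054, 0, -0.006, 0, 0, 0, -1, 0.06, 0, -0.009, 0, 0, 0, -1, 0.066, 0, -0.012, 0, 0, 0, -1, 0.072, 0, -0.015, 0, 0, 0, -1, 0.079, 0, -0.018, 0, 0, 0, -1]

```text
clock: 11.75
eef_pos: [557.4, 208.1, 147.6]
tcp_rot: [-3.142, -0.0, 1.776]
contact_force: [0.8, 0.1, 0.1]
opening: -0.004
grasp_force: 0.0
```

```bash
python3 -c "
from h import *
print(nest_tcp(),r.sense()['contact_force'])"
```

```text
[ 32.6  -0.6 147.6] [0.8459561  0.06869313 0.05136223]
```

Call:
send_rows:
  targets: [0.009, 0, -0.003, 0, 0, 0, -1, 0.018, 0, -0.006, 0, 0, 0, -1, 0.027, 0, -0.008, 0, 0, 0, -1, 0.037, 0, -0.009, 0, 0, 0, -1, 0.047, 0, -0.009, 0, 0, 0, -1, 0.057, 0, -0.009, 0, 0, 0, -1, 0.067, 0, -0.009, 0, 0, 0, -1, 0.076, 0, -0.008, 0, 0, 0, -1, 0.086, 0, -0.004, 0, 0, 0, -1, 0.096, 0, 0.002, 0, 0, 0, -1, 0.103, 0, 0.007, 0, 0, 0, -1, 0.108, 0, 0.011, 0, 0, 0, -1]

```text
clock: 12.75
eef_pos: [535.0, 314.1, 135.3]
tcp_rot: [-3.141, 0.0, 1.776]
contact_force: [0.0, 0.3, -0.8]
opening: -0.002
grasp_force: 0.0
```

Call:
send_rows:
  targets: [0.004, 0, 0.004, 0, 0, 0, -1, 0.007, 0, 0.007, 0, 0, 0, -1, 0.007, 0, 0.007, 0, 0, 0, -1]

```text
clock: 13.0
eef_pos: [534.2, 319.3, 129.6]
tcp_rot: [-3.141, 0.002, 1.777]
contact_force: [-1.7, -5.4, 7.5]
opening: -0.0
grasp_force: 4.3
```

```bash
python3 -c "
from h import *
print(nest_tcp(),r.sense()['contact_force'])
f=cams.grab_frame('side');c=cv2.resize(f['color'][200:350,210:300],None,fx=3,fy=3);g=cams.grab_frame('scene');d=cv2.resize(g['color'][130:270,290:420],None,fx=3,fy=3)
o=np.zeros((450,660,3),np.uint8);o[:,:270]=c;o[:420,270:]=d;cv2.imwrite('pics/c5.png',o)
for q in (0,.1,.2):
  p=.9-q; print(((proj(g,place(N,[80+124*np.sin(p),0,59+124*np.cos(p)]))-[290,130])*3+[270,0]).round())"
```

```text
[146.2  -0.5 129.6] [-1.65272686 -5.41039373  7.47991755]
[[596. 135.]]
[[591. 131.]]
[[585. 128.]]
```

View pics/c5.png

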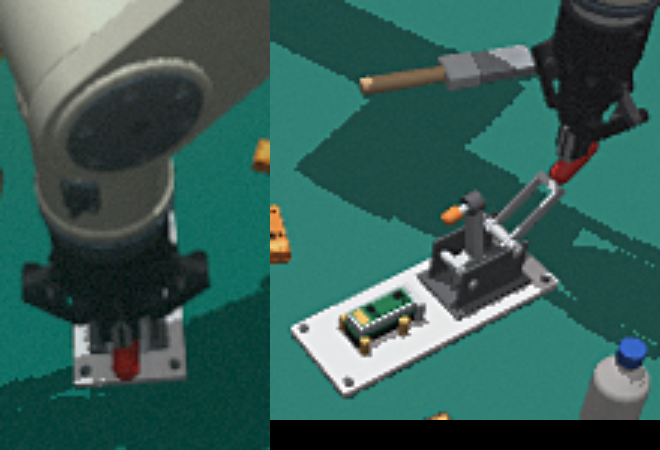

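The scene crop shows the handle back open, with the 7 N reaction indicating its end stop. The arm is up at (475,205) and the module is still home at (380,312). I work out the arm's clearance and the grasp move.

```bash
python3 -c "
from h import *
from scipy.optimize import fsolve
g=pickle.load(open('scene0.pkl','rb'))
for u in ([475,196],[452,213],[444,215]):
  t=(np.array(u)-[270,0])/3+[290,130]
  print(u,fsolve(lambda p:(proj(g,place(N,[p[0],0,p[1]]))-t)[0],[30,120]).round(1))
print(nd(-59,0,230))"
```

```text
[475, 196] [ 37.1 132.1]
[452, 213] [ 12.7 123.9]
[444, 215] [  3.5 126.5]
([-0.2053, -0.0006, -0.1001], [-0.001, 0.001, 0.0])
```

Call:
send_rows:
  targets: [-0.01, 0, -0.04, 0, 0, 0, -1, -0.01, 0, -0.08, 0, 0, 0, -1, -0.01, 0, -0.1, 0, 0, 0, -1, -0.05, 0, -0.1, 0, 0, 0, 0.2, -0.09, 0, -0.1, 0, 0, 0, 0.2, -0.13, 0, -0.1, 0, 0, 0, 0.2, -0.17, 0, -0.1, 0, 0, 0, 0.2, -0.208, 0, -0.1, 0, 0, 0, 0.2, -0.208, 0, -0.1, 0, 0, 0, 0.2, -0.208, 0, -0.1, 0, 0, 0, 0.2, -0.208, 0, -0.1, 0, 0, 0, 0.2]

```text
clock: 14.02
eef_pos: [576.5, 116.3, 229.2]
tcp_rot: [-3.141, -0.0, 1.775]
contact_force: [-0.6, 1.0, 0.2]
opening: 0.599
grasp_force: 0.0
```

```bash
python3 -c "
from h import *
print(nest_tcp(),nd(-62,0,25),r.sense()['opening'])"
```

```text
[-61.1  -0.6 229.2] ([-0.001, -0.0006, 0.2042], [-0.0, -0.0, -0.001]) 0.5991911816275937
```

Call:
send_rows:
  targets: [-0.001, 0, 0.04, 0, 0, 0, 0.2, -0.001, 0, 0.08, 0, 0, 0, 0.2, -0.001, 0, 0.12, 0, 0, 0, 0.2, -0.001, 0, 0.15, 0, 0, 0, 0.2, -0.001, 0, 0.175, 0, 0, 0, 0.2, -0.001, 0, 0.19, 0, 0, 0, 0.2, -0.001, 0, 0.2, 0, 0, 0, 0.2, -0.001, 0, 0.204, 0, 0, 0, 0.2, -0.001, 0, 0.204, 0, 0, 0, 0.2, -0.001, 0, 0.204, 0, 0, 0, 0.2]

```text
clock: 14.85
eef_pos: [577.3, 116.0, 26.1]
tcp_rot: [3.14, -0.0, 1.776]
contact_force: [-0.2, -0.2, -0.0]
opening: 0.6
grasp_force: 0.0
```

```bash
python3 -c "
from h import *
print(nest_tcp(),r.sense()['contact_force'])"
```

```text
[-61.5  -1.3  26.1] [-0.16622481 -0.21524517 -0.03916162]
```

Call:
send_rows:
  targets: [0, -0.0005, 0.001, 0, 0, 0, 0.0, 0, -0.0005, 0.001, 0, 0, 0, -0.2, 0, -0.0005, 0.001, 0, 0, 0, -0.35, 0, -0.0005, 0.001, 0, 0, 0, -0.5, 0, -0.0005, 0.001, 0, 0, 0, -0.6, 0, -0.0005, 0.001, 0, 0, 0, -0.7, 0, -0.0005, 0.001, 0, 0, 0, -0.7, 0, -0.0005, 0.001, 0, 0, 0, -0.7, 0, -0.0005, 0.001, 0, 0, 0, -0.7]
  grip_force: 30

```text
clock: 15.6
eef_pos: [575.8, 115.1, 25.2]
tcp_rot: [-3.141, -0.0, 1.776]
contact_force: [-4.4, -0.8, 7.8]
opening: 0.271
grasp_force: 30.3
```

```bash
python3 -c "
from h import *
s=r.sense();print(nest_tcp(),s['contact_force'],s['opening']*85,s['grasp_force'])"
```

```text
[-62.1   0.3  25.2] [-4.35127199 -0.83898308  7.83699105] 23.057554781780954 30.33653050661087
```

Call:
send_rows:
  targets: [0, 0, -0.002, 0, 0, 0, -0.7, 0, 0, -0.006, 0, 0, 0, -0.7, 0, 0, -0.014, 0, 0, 0, -0.7, 0, 0, -0.028, 0, 0, 0, -0.7, 0, 0, -0.05, 0, 0, 0, -0.7, 0, 0, -0.075, 0, 0, 0, -0.7, 0, 0, -0.095, 0, 0, 0, -0.7, 0, 0, -0.1, 0, 0, 0, -0.7, 0, 0, -0.1, 0, 0, 0, -0.7]

```text
clock: 16.35
eef_pos: [577.6, 115.5, 126.5]
tcp_rot: [3.137, 0.0, 1.776]
contact_force: [0.6, 0.4, -0.6]
opening: 0.273
grasp_force: 29.7
```

Run:
```python
from h import *
s=r.sense();print(nest_tcp(),s['contact_force'],s['opening']*85,s['grasp_force'])
# module centre sits 7 mm ahead (tool +x) of TCP; place at tote (-50,0), along tote y
P=place(T,[[-50,-7,115]])[0]; print(P,delta(P,T[2]+np.pi/2))
```

```text
[-62.1  -1.6 126.5] [ 0.6472564   0.44844177 -0.59604383] 23.19604891632702 29.66388165950775
[ 453.47201221 -137.12982876  115.        ] ([-0.2221, -0.173, 0.0108], [0.004, -0.001, 0.283])
```

Call:
send_rows:
  targets: [-0.01, -0.008, 0, 0, 0, 0.01, -0.7, -0.03, -0.023, 0, 0, 0, 0.04, -0.7, -0.054, -0.042, 0, 0, 0, 0.07, -0.7, -0.08, -0.062, 0, 0, 0, 0.1, -0.7, -0.106, -0.082, 0, 0, 0, 0.135, -0.7, -0.132, -0.103, 0, 0, 0, 0.17, -0.7, -0.158, -0.123, 0, 0, 0, 0.2, -0.7, -0.182, -0.141, 0, 0, 0, 0.23, -0.7, -0.202, -0.157, 0, 0, 0, 0.26, -0.7, -0.215, -0.167, 0, 0, 0, 0.275, -0.7, -0.222, -0.173, 0, 0, 0, 0.283, -0.7, -0.222, -0.173, 0, 0, 0, 0.283, -0.7]

```text
clock: 17.35
eef_pos: [450.2, -138.4, 123.3]
tcp_rot: [-3.139, -0.0, 1.49]
contact_force: [0.2, 0.8, -1.5]
opening: 0.266
grasp_force: 29.7
```

Run:
```python
from h import *
s=r.sense();print(s['contact_force'],s['opening']*85,s['grasp_force'])
print(delta(place(T,[-50,-7,12])[0],T[2]+np.pi/2))
```

```text
[ 0.20698124  0.76938821 -1.46134972] 22.58072585269185 29.660678207874298
([0.0015, 0.0034, 0.1113], [-0.002, -0.0, -0.002])
```

Call:
send_rows:
  targets: [0, 0.002, 0.02, 0, 0, 0, -0.7, 0, 0.002, 0.045, 0, 0, 0, -0.7, 0, 0.002, 0.07, 0, 0, 0, -0.7, 0, 0.002, 0.09, 0, 0, 0, -0.7, 0, 0.002, 0.104, 0, 0, 0, -0.7, 0, 0.002, 0.11, 0, 0, 0, -0.7, 0, 0.002, 0.112, 0, 0, 0, -0.7, 0, 0.002, 0.112, 0, 0, 0, -0.7]

```text
clock: 18.02
eef_pos: [454.0, -136.9, 12.0]
tcp_rot: [-3.141, -0.0, 1.494]
contact_force: [-0.1, 0.5, -0.2]
opening: 0.276
grasp_force: 29.7
```

Call:
send_rows:
  targets: [0, 0, 0.001, 0, 0, 0, -0.7, 0, 0, 0.002, 0, 0, 0, -0.7, 0, 0, 0.003, 0, 0, 0, -0.7, 0, 0, 0.003, 0, 0, 0, -0.7]

```text
clock: 18.35
eef_pos: [454.3, -137.6, 9.7]
tcp_rot: [3.141, 0.0, 1.493]
contact_force: [1.1, 0.9, -0.4]
opening: 0.275
grasp_force: 29.7
```

Call:
send_rows:
  targets: [0, 0, 0.0007, 0, 0, 0, -0.7, 0, 0, 0.0015, 0, 0, 0, -0.7, 0, 0, 0.0015, 0, 0, 0, -0.7]

```text
clock: 18.6
eef_pos: [454.0, -137.5, 7.8]
tcp_rot: [3.142, 0.0, 1.493]
contact_force: [-0.2, -0.0, -1.0]
opening: 0.272
grasp_force: 29.7
```

Call:
send_rows:
  targets: [0, 0, 0.0005, 0, 0, 0, -0.7, 0, 0, 0.001, 0, 0, 0, -0.7, 0, 0, 0.001, 0, 0, 0, -0.7]

```text
clock: 18.85
eef_pos: [453.9, -137.4, 6.7]
tcp_rot: [-3.141, -0.0, 1.493]
contact_force: [-0.6, -0.3, -0.5]
opening: 0.27
grasp_force: 29.7
```

Call:
send_rows:
  targets: [0, 0, 0.0005, 0, 0, 0, -0.7, 0, 0, 0.001, 0, 0, 0, -0.7, 0, 0, 0.001, 0, 0, 0, -0.7]

```text
clock: 19.1
eef_pos: [454.1, -137.5, 6.1]
tcp_rot: [3.142, 0.0, 1.493]
contact_force: [-1.0, 0.3, 7.7]
opening: 0.268
grasp_force: 30.5
```

Touchdown. I release and lift clear.

Call:
send_rows:
  targets: [0, 0, 0, 0, 0, 0, -0.3, 0, 0, 0, 0, 0, 0, -0.2, 0, 0, 0, 0, 0, 0, -0.1, 0, 0, 0, 0, 0, 0, -0.1, 0, 0, 0, 0, 0, 0, -0.1, 0, 0, -0.01, 0, 0, 0, -0.1, 0, 0, -0.03, 0, 0, 0, -0.1, 0, 0, -0.07, 0, 0, 0, -0.1, 0, 0, -0.11, 0, 0, 0, -0.1, 0, 0, -0.15, 0, 0, 0, -0.1, 0, 0, -0.19, 0, 0, 0, -0.1, 0, 0, -0.22, 0, 0, 0, -0.1]

```text
clock: 20.1
eef_pos: [454.3, -137.6, 230.0]
tcp_rot: [3.138, 0.001, 1.493]
contact_force: [1.1, -0.9, 0.1]
opening: 0.448
grasp_force: 0.0
```

Call:
send_rows:
  targets: [-0.04, 0, -0.02, 0, 0, 0, -0.1, -0.08, 0, -0.04, 0, 0, 0, -0.1, -0.12, 0, -0.04, 0, 0, 0, -0.1, -0.16, 0, -0.04, 0, 0, 0, -0.1, -0.2, 0, -0.04, 0, 0, 0, -0.1, -0.2, 0, -0.04, 0, 0, 0, -0.1]

```text
clock: 20.6
eef_pos: [437.6, -342.9, 266.9]
tcp_rot: [3.14, 0.004, 1.49]
contact_force: [-0.4, 1.5, -0.1]
opening: 0.452
grasp_force: 0.0
```

Run:
```python
from h import *
s=r.sense();print(s['eef_pos'],s['contact_force'])
g=cams.grab_frame('scene');f=cams.grab_frame('side')
o=np.zeros((420,780,3),np.uint8);o[:,:510]=cv2.resize(g['color'][165:305,190:420][:, :230],(510,310)) if 0 else 0
o[:280,:460]=cv2.resize(g['color'][165:305,190:420],None,fx=2,fy=2)
o[:400,462:762]=cv2.resize(f['color'][150:350,225:375],None,fx=2,fy=2)
cv2.imwrite('pics/c6.png',o)
a=.9;print((proj(g,place(N,[80+124*np.sin(a),0,59+124*np.cos(a)]))-[190,165])*2)
```

```text
[ 437.64192149 -342.94859127  266.89773972] [-0.4201101   1.50298973 -0.08461366]
[[417.22496477  19.97959576]]
```

View pics/c6.png

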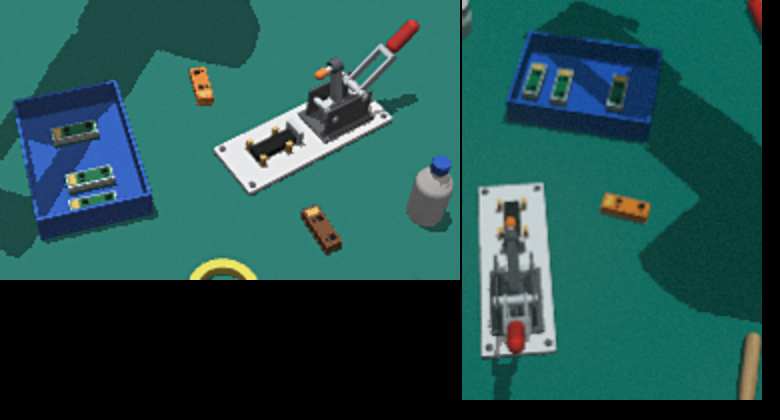

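The module lies flat in the tote's free half at (75,132), circuit side up. The nest is empty, the clamp is fully open with its tip at (417,21) as predicted, and everything else is in place.

```bash
python3 -c "
from rig import r
print(r.sign_off())"
```

```text
the job is handed in; nothing more can be done
None
```

Job handed in at about 20.6 s: the module was slid to the stop (4.8 N), clamped and left locked hands-off for over a second; the clamp was then swung fully open, and the module laid flat, circuit side up, in the free half of the tote, with everything else left in place in the last pictures.

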